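Slide a can home under the height gauge

TASK

Push the short filled can along the bench with your fingertips, never lifting or tipping it, fully home into the V of the height gauge, up against its jaws. Then press the gauge's measuring arm down by its round thumb pad until its foot rests on the can's rim, and take your hand away. Leave all the other things on the bench where they stand.

Things in the scene. Friction and masses are not known exactly. Their poses are not given: they have to be found in the camera images.
- can: the short closed tinplate can, the only short one: 99 mm diameter, 60 mm tall, about 0.4 kg (0.3 to 0.55), standing upright on the bench. Too wide for the gripper to grasp. Sliding friction on the bench 1.4 to 4 N; a push of 12 to 18 N seats it well in the V. Origin: centre of its underside, z up.
- gauge: can-height gauge, fixed. Origin: the bench point under the centre of a can fully home in its V (bare bench). Its x axis points into the V, away from the robot. Two upright steel jaw faces, 32 mm high, make a 90 degree V from (10, +-60) mm to (70, 0) mm. The grey base, 165 mm wide, 32 mm high, spans x = 10 to 154 mm; an upright beam at x = 122 mm, 212 mm tall, carries the sliding head.
- gauge_head (a joint): height of the gauge's sliding head with its measuring arm: 0 at the top of its travel, grows in m as it goes down, to 0.055; it starts at 0 to 0.010. A drag of about 4 N holds it where it is left (pressing takes 3 to 5 N, more only once the foot is on the can). With the foot on the rim of the short can it reads 0.034.
- gauge_pad (a point): top centre of the round black thumb pad, 26 mm diameter, on the end of the measuring arm at x = 43, y = 0 mm in the gauge's frame, 137 mm above the bench when joint gauge_head is 0; it moves down with the head. Press here from above. The grey head (66 mm wide, with display) begins 52 mm behind the pad's centre and is 23 mm higher.
- gauge_foot (a point): underside centre of the flat steel foot, 14 mm diameter, 43 mm straight below the pad's top. A can fully home has its far rim under the foot (the can's centre is 43 mm nearer along the gauge's -x).
- tall_can: open empty tinplate can, 99 mm diameter, 119 mm tall, loose; it stands on the other side of the bench from the short can. Leave alone. Origin: centre of its underside.
- tall_can_2: a second such open empty can, 99 mm diameter, 119 mm tall, loose. Leave alone. Origin: centre of its underside.
- amber_bottle: amber reagent bottle with black cap, 68 mm diameter, 135 mm tall, loose. Leave alone. Origin: centre of its underside.
- jar: white plastic jar with black cap, 66 mm diameter, 85 mm tall, loose. Leave alone. Origin: centre of its underside.
- vial: small white sample vial, 30 mm diameter, 55 mm tall, loose. Leave alone. Origin: centre of its underside.
- caliper: digital caliper lying flat, 200 mm long along its x, jaws 60 mm to its -y, 13 mm thick, loose. Leave alone. Origin: underside, middle of the beam.
- lid_stack: stack of can ends, 99 mm diameter, 18 mm high, loose. Leave alone. Origin: centre of its underside.
Not all that is in view belongs to the job. What is shaped like the can but green, pink or yellow is not meant.

How it is judged:
On the way, in this order (a step that is already met when the one before it is completed fails the run):
1. the short can is home in the V with the measuring arm still clear above it (horizontal distance between can and gauge below 0.004 m and angle between can's own z axis and vertical below 0.03 rad and height (world z) of can below 0.003 m and value of joint gauge_head below 0.02 m), for 0.2 s.
2. the measuring arm is pressed down until the foot rests on the can (horizontal distance between can and gauge below 0.004 m and z of gauge_foot in the frame of can between 0.057 and 0.0615 m), for 0.1 s.
At the end, for the whole second after the job is handed in: The short can stands upright and still on the bench, its centre within 4 mm of the fully home position in the gauge's V, and the gauge's foot is down on its rim (within 1.5 mm) (all of step 2 and angle between can's own z axis and vertical below 0.03 rad and height (world z) of can below 0.003 m and linear speed of can below 0.01 m/s and velocity of joint gauge_head between -0.005 and 0.005 m/s); the robot touches nothing.
It fails at once if the short can is lifted off the bench (more than 6 mm) or tipped (more than about 9 degrees) (height (world z) of can above 0.006 m or angle between can's own z axis and vertical above 0.15 rad).
It fails at once if another thing on the bench (tall cans, bottle, jar, vial, caliper, can ends) is moved more than 20 mm (distance of any of tall_can, tall_can_2, amber_bottle, jar, vial, caliper, lid_stack from where it was at the start of the episode above 0.02 m).
It also fails if it takes over 64 s, if anything falls off the work surface, if the arm or the gripper's body presses on something with over 40 N, if the wrist force passes 120 N, or if a joint passes its speed limit or range.

ROBOT

A 6-joint arm with a two-finger parallel gripper is mounted at the origin on the work surface. World frame = base frame: x ahead of the robot, y to its left, z up, the work surface at z = 0. Lengths are in m, angles in rad, forces in N, time in s.
With the tool pointing down it reaches from about 0.225 to 0.875 m from the base axis. Payload 3.4 kg.
Tool frame: the origin (TCP) lies at the very end of the fingers, on their centre line; the grasp point (between the pads) lies 19 mm behind it (manip.grip_depth is the distance from the TCP to the grasp point, in m); z points along the fingers, y is the line along which they close (so a half turn about z gives the same grasp; the last joint's range is limited). The gripper opens to 85 mm and grips with 20 to 120 N. Pads are 22 mm wide; open, the fingers measure 114 mm over their backs; the gripper's body (76 mm by 85 mm) begins 54 mm behind the grasp point. The pads swing forward as they close: fully open they stand 13 mm farther back than shut.
Start: joints at [-1.263, 0.276, 1.505, -0, 1.361, -0.121], TCP at [0.239, -0.523, 0.231] pointing down, gripper open.
Joint ranges: [-2.89, 2.89], [-0.75, 2.08], [0.22, 2.7], [-1.18, 4.32], [0.11, 2.71], [-2.7, 2.7]. Speed limits (rad/s): [2.57, 2.57, 3.14, 3.14, 3.14, 3.14].

INTERFACE

Orientations are given as [roll, pitch, yaw] about the fixed x, y, z axes, in that order (R = Rz(yaw) Ry(pitch) Rx(roll)).
In Python, from bench import manip, read_camera, get_calibration, boxes_of, spot_point gives the robot as it stands. The module is installed in compiled form; this text tells all that it offers.
- The arm moves only by the tool send_rows, never from a script. Its arguments are lists of equal length, an entry for each row: "delta_pos": the shift along the world's x, y, z in m, a list of three; "rot": the turn, a rotation vector about the world's x, y, z in degrees, a list of three. In form: {"delta_pos": [[tx, ty, tz], ...], "rot": [[rx, ry, rz], ...]}. A call has exactly 10 rows; each row shifts and turns the commanded pose from where the row before left it; what a row does not reach is not made up. A row lasts 1/10 s, in which the tool goes at most 50 mm and 8.59 degrees, less where a joint would pass 70% of its speed; a pose out of reach is approached as far as the arm can. A call with a gripper value outside its range is refused whole. "grip" is the opening in per cent of the stroke, from 0 (shut) to 100 (fully open), set as the call begins (left out, the last holds). The fingers move at their own pace and stop on an object; "grip_force" is the grip in N (left out, the last holds). Time passes only in rows, so rows that do not move let the fingers close, or fill a call up. It gives the time, the measured TCP pose, the force, the opening and the grip force at its end, in the units of the state.
- manip.state(): the state, without advancing time (a new reading comes with each control period).
- read_camera(name): name is "scene" or "side" or "wrist"; returns (picture, depth): 384x512x3 uint8, red, green, blue; 384x512 float32, m along the optical axis (not along the pixel's ray), 0 where there is no reading.
- get_calibration(name): a dict with "camera_matrix" (3x3 intrinsics, pixels), "k1" (the pictures are not rectified: a ray, as slopes to the right and down, at radius r is drawn at 1 + k1 r^2 times it, then the intrinsics apply), "pose" (4x4, takes a point from camera to world coordinates). Camera axes: x right, y up, looking along -z (the intrinsics and any distortion apply to the point x, -y, -z); pixel columns grow to the right and rows downward; lengths in m; the calibration is good to about 2 mm. A picture is of the moment at which its call begins: read the wrist's pose just before it. get_calibration takes no time and is no camera call; for the wrist camera it gives the pose at the moment of the call.
- manip.close_job(): hands the job in; it is judged then, once.
Trained networks look in the newest picture that a camera, given by its name, has taken for a name from the list of things; names that differ only in an ending like _2 or _b are one class to them, and where a whole thing is asked for, a point or a joint stands for the part that bears it (a point fixed in the world has none). Each returns a list of dicts, best first, with "p" (0 to 1); they miss things now and then, are a little off and sometimes report something else, mostly with a low value. They report only what shows in the picture. A call takes as long as a camera call. They do not tell look-alikes from the thing itself.
- boxes_of(camera, query): "bbox" ([centre column, centre row, width, height] in pixels, round what is visible of it).
- spot_point(camera, query): "at" ([row, column] in pixels: a listed point, or the origin of a listed thing).
The state is a dict: "t": time; "q": joint angles; "joint_vel": joint speeds; "joint_efforts": joint torques, N m; "eef_pos": TCP position; "ee_rot": TCP orientation; "contact_force": force on the tool from outside, world axes, zero at the start; "moment": the same for the moment, N m; "grip_width": finger opening in m; "grasp_force": force on a finger pad.
Only numpy, scipy, OpenCV 4.12 (cv2) and the standard library are available. Lean on these libraries where they do the work, as an engineer would, in place of code of your own. Each camera call takes 0.05 s, during which the arm holds its last target. There are 200 camera calls.

## Working session

There is one attempt and no reset: what is moved stays moved. The work goes in short steps, Python scripts to look and compute and a tool call to move; the robot and the scene stay as the last step left them, time stands still between calls to the robot, and variables do not carry over. Pictures are saved under pics/ and viewed, at most 10 in all, crops included, and the job is handed in when it is done.

Besides the shell and the picture viewer there is one more tool, called after "Call:" by a JSON object that holds its "fn" and its "kwargs". send_rows: Moves the arm, as the interface text tells. Its arguments: {"type":"object","properties":{"delta_pos":{"type":"array","items":{"type":"array","items":{"type":"number"}}},"rot":{"type":"array","items":{"type":"array","items":{"type":"number"}}},"grip":{"type":"number"},"grip_force":{"type":"number"}},"required":["delta_pos","rot"]}

```bash
mkdir -p pics
cat > h.py <<'E'
import numpy as np, cv2
from bench import manip, read_camera, get_calibration, boxes_of, spot_point
def world(cam, rc, z=None, depth=None, cal=None):
    c=cal or get_calibration(cam); K=np.array(c["camera_matrix"]); T=np.array(c["pose"])
    u=(rc[1]-K[0,2])/K[0,0]; v=(rc[0]-K[1,2])/K[1,1]; x,y=u,v
    for _ in range(20):
        s=1+c["k1"]*(x*x+y*y); x,y=u/s,v/s
    d=T[:3,:3]@np.array([x,-y,-1.]); o=T[:3,3]
    t=depth if depth is not None else (z-o[2])/d[2]
    return o+t*d
def cloud(cam, depth):
    c=get_calibration(cam); K=np.array(c["camera_matrix"]); T=np.array(c["pose"])
    r,q=np.mgrid[0:384,0:512]; u=(q-K[0,2])/K[0,0]; v=(r-K[1,2])/K[1,1]; x,y=u.copy(),v.copy()
    for _ in range(20):
        s=1+c["k1"]*(x*x+y*y); x,y=u/s,v/s
    P=np.stack([x,-y,-np.ones_like(x)],-1)*depth[...,None]
    W=P@T[:3,:3].T+T[:3,3]; W[depth<=0]=np.nan
    return W
E
python3 - <<'E'
from h import *
ims=[]
for cam in ("scene","side"):
    im,d=read_camera(cam); ims.append(im); np.save(f"{cam}_d.npy",d); np.save(f"{cam}_im.npy",im)
    W=cloud(cam,d)
    print(cam, np.round(get_calibration(cam)["pose"],3).tolist())
    for n in ("can","gauge","gauge_pad","gauge_foot","tall_can","amber_bottle","jar","vial","caliper","lid_stack"):
        for p in spot_point(cam,n)[:3]:
            r,c=map(int,p["at"]); print(n,round(p["p"],2),np.round(p["at"]),np.round(world(cam,p["at"],z=0),3), np.round(W[min(r,383),min(c,511)],3))
    for p in boxes_of(cam,"can"): print("box",round(p["p"],2),np.round(p["bbox"]))
cv2.imwrite("pics/a.png",cv2.cvtColor(ims[0],cv2.COLOR_RGB2BGR)); cv2.imwrite("pics/b.png",cv2.cvtColor(ims[1],cv2.COLOR_RGB2BGR))
E
```

```text
scene [[-0.306, -0.559, 0.771, 1.534], [0.952, -0.18, 0.248, 0.339], [0.0, 0.81, 0.587, 0.906], [0.0, 0.0, 0.0, 1.0]]
can 0.86 [215. 336.] [ 0.391  0.264 -0.   ] [0.452 0.267 0.049]
can 0.84 [238. 393.] [0.45  0.455 0.   ] [0.492 0.448 0.035]
can 0.76 [194. 348.] [0.254 0.29  0.   ] [0.297 0.29  0.03 ]
gauge 0.73 [246. 257.] [0.617 0.054 0.   ] [0.741 0.09  0.124]
gauge_pad 0.73 [220. 253.] [0.503 0.004 0.   ] [0.648 0.049 0.127]
gauge_foot 0.79 [230. 253.] [0.55  0.022 0.   ] [0.715 0.074 0.152]
tall_can 0.76 [195. 201.] [ 0.426 -0.219  0.   ] [ 0.461 -0.205  0.029]
tall_can 0.56 [206. 132.] [ 0.56  -0.422  0.   ] [ 0.599 -0.391  0.038]
tall_can 0.41 [274. 382.] [0.616 0.434 0.   ] [0.64  0.43  0.027]
amber_bottle 0.87 [252. 149.] [ 0.742 -0.252  0.   ] [ 0.764 -0.236  0.028]
jar 0.86 [273. 383.] [0.614 0.435 0.   ] [0.64  0.43  0.027]
vial 0.57 [247. 315.] [0.568 0.228 0.   ] [0.593 0.228 0.024]
caliper 0.98 [284. 343.] [0.69  0.332 0.   ] [0.701 0.332 0.011]
caliper 0.25 [248. 315.] [ 0.569  0.23  -0.   ] [0.589 0.231 0.021]
lid_stack 0.61 [227. 162.] [ 0.626 -0.268  0.   ] [ 0.63
[... 698 characters left out ...]
] [ 0.693 -0.066 -0.   ]
tall_can 0.93 [190. 298.] [ 0.411 -0.217  0.   ] [ 0.41  -0.182  0.025]
tall_can 0.71 [156. 267.] [ 0.558 -0.447  0.   ] [ 0.548 -0.369  0.04 ]
amber_bottle 0.9 [176. 207.] [ 0.745 -0.25   0.   ] [ 0.74  -0.225  0.016]
jar 0.94 [346. 174.] [0.608 0.45  0.   ] [0.596 0.472 0.034]
vial 0.74 [278. 217.] [0.573 0.24  0.   ] [0.573 0.246 0.007]
caliper 0.91 [302. 160.] [0.684 0.341 0.   ] [0.682 0.344 0.004]
lid_stack 0.68 [177. 240.] [ 0.628 -0.268  0.   ] [ 0.627 -0.255  0.011]
lid_stack 0.64 [191. 296.] [ 0.419 -0.208 -0.   ] [ 0.419 -0.183  0.019]
box 0.83 [348. 310.  45.  50.]
box 0.8 [250. 352.  47.  60.]
box 0.72 [335. 357.  57.  55.]
box 0.64 [285. 287.  43.  49.]
```

View pics/a.png

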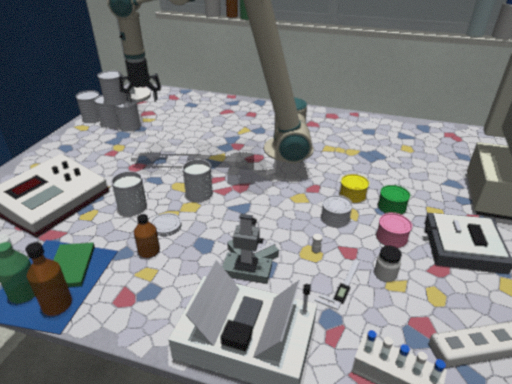

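View pics/b.png

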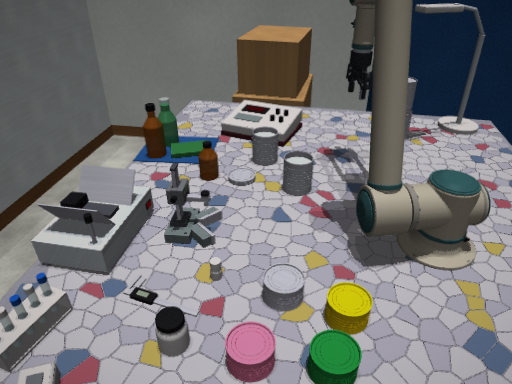

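The short silver can is at scene (336,212) / side (283,287). The yellow, green and pink ones beside it are decoys. The gauge is at scene (248,250) / side (190,215), with the vial at side (216,268). Next I'll get precise positions from the depth clouds.

Run:
```python
from h import *
from scipy.optimize import least_squares
for cam in ("scene","side"):
    D=[np.load(f"{cam}_d.npy")]+[read_camera(cam)[1] for _ in range(3)]
    W=cloud(cam,np.median(D,0)).reshape(-1,3); W=W[~np.isnan(W[:,0])]
    z=W[:,2]
    near=np.hypot(W[:,0]-.40,W[:,1]-.267)<.075
    T=W[near&(z>.05)&(z<.07)]
    c,r=cv2.minEnclosingCircle(T[:,:2].astype(np.float32)); print(cam,"can top",len(T),np.round(c,4),round(r,4),"z",np.median(T[:,2]).round(4))
    S=W[near&(z>.012)&(z<.05)]
    f=least_squares(lambda p:np.hypot(*(S[:,:2]-p).T)-.0495,[.40,.267],loss="soft_l1",f_scale=.002); print(" side fit",len(S),f.x.round(4))
    g=np.hypot(W[:,0]-.7,W[:,1]-.06)<.17
    for lo,hi in ((.005,.027),(.028,.036),(.05,.08),(.085,.105),(.12,.145),(.145,.165),(.17,.215)):
        P=W[g&(z>lo)&(z<hi)]; 
        if len(P): print(lo,hi,len(P),P[:,:2].min(0).round(3),P[:,:2].max(0).round(3),np.median(P,0).round(3))
    P=W[g&(z>.005)&(z<.24)]; np.save(f"{cam}_g.npy",P)
# top-down map of gauge, both cameras: 1px=1mm scaled 2, colour by height
im=np.zeros((600,800,3),np.uint8)
for k,cam in enumerate(("scene","side")):
    P=np.load(f"{cam}_g.npy")
    for x,y,zz in P[np.argsort(P[:,2])]:
        col=cv2.applyColorMap(np.uint8([[min(255,zz*1150)]]),cv2.COLORMAP_JET)[0,0].tolist()
        cv2.circle(im,(int(k*400+200-(y-.06)*1100),int(590-(x-.53)*1600*.69)),2,col,-1)
cv2.imwrite("pics/c.png",im)
```

```text
scene can top 504 [0.4036 0.2664] 0.0526 z 0.0552
 side fit 268 [0.4009 0.2638]
0.005 0.027 357 [ 0.64  -0.029] [0.768 0.129] [0.757 0.082 0.017]
0.028 0.036 714 [ 0.616 -0.027] [0.766 0.127] [0.715 0.084 0.029]
0.05 0.08 85 [0.726 0.044] [0.738 0.072] [0.735 0.059 0.064]
0.085 0.105 45 [0.724 0.042] [0.869 0.117] [0.855 0.076 0.087]
0.12 0.145 260 [0.64  0.026] [0.87  0.104] [0.749 0.062 0.132]
0.145 0.165 292 [0.703 0.023] [0.868 0.091] [0.736 0.061 0.152]
0.17 0.215 178 [0.723 0.041] [0.739 0.074] [0.735 0.058 0.196]
side can top 1102 [0.4022 0.2656] 0.0501 z 0.0552
 side fit 464 [0.4028 0.2629]
0.005 0.027 584 [ 0.614 -0.015] [0.853 0.142] [0.687 0.111 0.017]
0.028 0.036 844 [ 0.615 -0.025] [0.853 0.137] [0.694 0.084 0.029]
0.05 0.08 311 [ 0.724 -0.016] [0.853 0.142] [0.85  0.067 0.065]
0.085 0.105 73 [ 0.644 -0.002] [0.869 0.13 ] [0.732 0.071 0.092]
0.12 0.145 273 [0.639 0.028] [0.87  0.107] [0.712 0.088 0.132]
0.145 0.165 255 [0.701 0.025] [0.869 0.093] [0.724 0.07  0.153]
0.17 0.215 127 [0.722 0.042] [0.738 0.075] [0.727 0.068 0.197]
```

View pics/c.png

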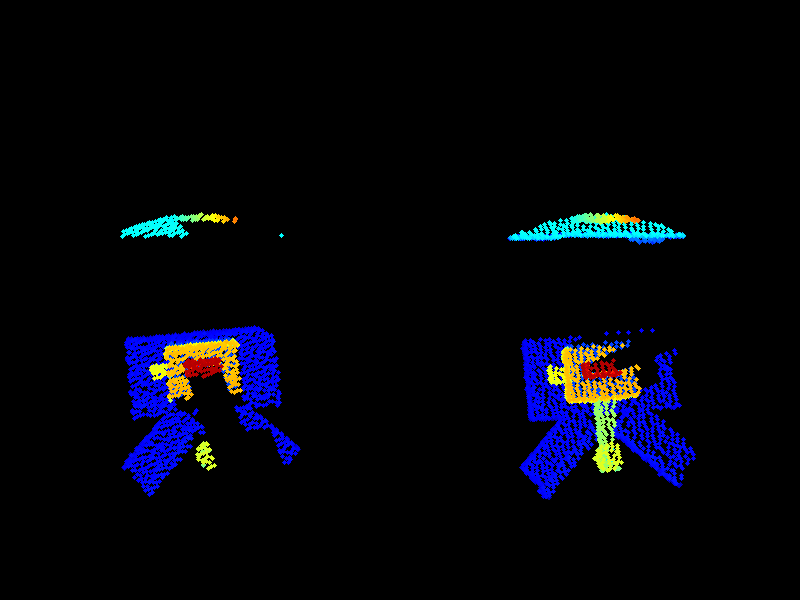

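Run:
```python
from h import *
from scipy.spatial.transform import Rotation as R
s=manip.state(); print(s["t"],s["eef_pos"],s["ee_rot"],s["grip_width"],s["contact_force"])
M=R.from_euler("xyz",s["ee_rot"]).as_matrix(); print(M.round(3))
print("tool y az deg",np.degrees(np.arctan2(M[1,1],M[0,1])))
# gauge fit from jaw face edges: symmetric V polygon cost on slab-top points
from scipy.optimize import minimize
for cam in ("scene","side"):
    P=np.load(f"{cam}_g.npy"); P=P[(P[:,2]>.024)&(P[:,2]<.036)&(P[:,0]<.70),:2]
    def loc(p): c,s_=np.cos(p[2]),np.sin(p[2]); d=P-p[:2]; return np.c_[d@[c,s_],d@[-s_,c]]
    p=np.array([.609,.047,.07])
    for sgn in (1,-1):
        L=loc(p); m=L[:,1]*sgn>5e-3; L=L[m]
        a=L@[.7071,-.7071*sgn]   # along the jaw (into the V)
        n=L@[.7071,.7071*sgn]    # depth behind home centre, face at 49.5mm
        e=[]
        for lo in np.arange(-.03,.03,.01):
            k=(a>lo)&(a<lo+.01)
            if k.sum()>4: e.append((round(lo+.005,3),np.sort(n[k])[1].round(4),k.sum()))
        print(cam,sgn,"min a",np.sort(a)[:3].round(4),[(float(x),float(y)) for x,y,_ in e])
```

```text
1.5 [ 0.23907122 -0.52298352  0.23133327] [3.14146914e+00 3.23278058e-05 4.28794874e-01] 0.08543866219363361 [-0.14413151 -0.15034925 -0.15006793]
[[ 0.909  0.416  0.   ]
 [ 0.416 -0.909 -0.   ]
 [-0.     0.    -1.   ]]
tool y az deg -65.43186321970592
scene 1 min a [-0.0331 -0.033  -0.0309] [(-0.025, 0.0498), (-0.015, 0.0504), (-0.005, 0.0511), (0.005, 0.0493), (0.015, 0.0522), (0.025, 0.052)]
scene -1 min a [-0.0267 -0.0266 -0.0266] [(-0.025, 0.0716), (-0.015, 0.0741), (-0.005, 0.0798), (0.005, 0.0842), (0.015, 0.075), (0.025, 0.0712)]
side 1 min a [-0.038  -0.0369 -0.0364] [(-0.025, 0.0503), (-0.015, 0.0526), (-0.005, 0.0504), (0.005, 0.0514), (0.015, 0.0537), (0.025, 0.0506)]
side -1 min a [-0.0317 -0.0311 -0.031 ] [(-0.025, 0.0495), (-0.015, 0.0495), (-0.005, 0.0488), (0.005, 0.0487), (0.015, 0.049), (0.025, 0.0481)]
```

Call:
{"fn": "send_rows", "kwargs": {"delta_pos": [[0.00675,0.0431,0],[0.00675,0.0431,0],[0.00675,0.0431,0],[0.00675,0.0431,0],[0.00675,0.0431,0],[0.00675,0.0431,0],[0.00675,0.0431,0],[0.00675,0.0431,0],[0.00675,0.0431,0],[0.00675,0.0431,0]], "rot": [[0,0,4.32],[0,0,4.32],[0,0,4.32],[0,0,4.32],[0,0,4.32],[0,0,4.32],[0,0,4.32],[0,0,4.32],[0,0,4.32],[0,0,4.32]], "grip": 55}}

```text
t: 2.5
eef_pos: [0.3065, -0.0904, 0.2316]
ee_rot: [3.14, -0.0, 1.185]
contact_force: [1.0, 0.2, 0.5]
grip_width: 0.047
grasp_force: 0.0
```

Call:
{"fn": "send_rows", "kwargs": {"delta_pos": [[0.00675,0.0431,0],[0.00675,0.0431,0],[0.00675,0.0431,0],[0.00675,0.0431,0],[0.00675,0.0431,0],[0.00675,0.0431,0],[0.00675,0.0431,0],[0.00675,0.0431,0],[0.00675,0.0431,0],[0.00675,0.0431,0]], "rot": [[0,0,4.32],[0,0,4.32],[0,0,4.32],[0,0,4.32],[0,0,4.32],[0,0,4.32],[0,0,4.32],[0,0,4.32],[0,0,4.32],[0,0,4.32]]}}

```text
t: 3.5
eef_pos: [0.374, 0.341, 0.2314]
ee_rot: [3.141, 0.0, 1.941]
contact_force: [0.5, -0.7, -0.6]
grip_width: 0.0473
grasp_force: 0.0
```

Call:
{"fn": "send_rows", "kwargs": {"delta_pos": [[0,0,-0.026],[0,0,-0.026],[0,0,-0.026],[0,0,-0.026],[0,0,-0.026],[0,0,-0.026],[0,0,-0.026],[0,0,-0.016],[0,0,-0.013],[0,0,0]], "rot": [[0,0,0],[0,0,0],[0,0,0],[0,0,0],[0,0,0],[0,0,0],[0,0,0],[0,0,0],[0,0,0],[0,0,0]]}}

```text
t: 4.5
eef_pos: [0.373, 0.3383, 0.0188]
ee_rot: [-3.138, 0.001, 1.937]
contact_force: [-0.6, -0.3, -0.0]
grip_width: 0.0473
grasp_force: 0.0
```

Run:
```python
from h import *
im,_=read_camera("side"); cv2.imwrite("pics/d.png",cv2.cvtColor(cv2.resize(im[180:384,150:450],None,fx=2.5,fy=2.5),cv2.COLOR_RGB2BGR))
```

```text
(no output)
```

View pics/d.png

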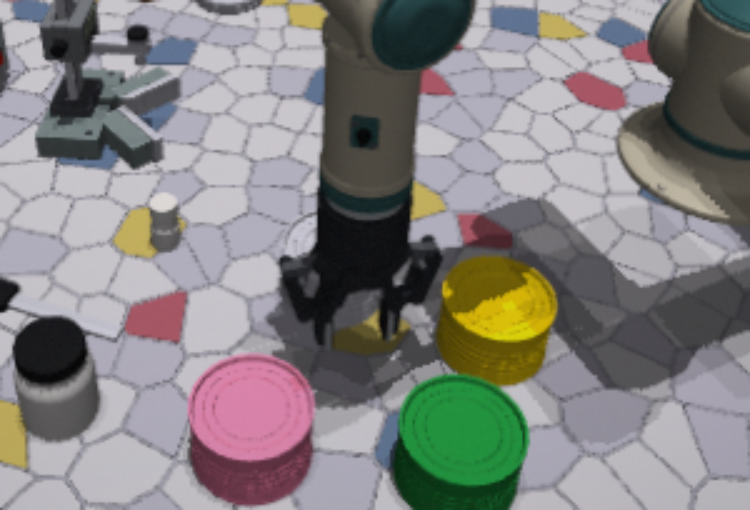

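The fingers stand behind the silver can (side crop, fingertips ~(320,340) and (390,335)), clear of the yellow, pink and green cans. Next is leg 1 of the push.

Call:
{"fn": "send_rows", "kwargs": {"delta_pos": [[0.004,-0.0103,0],[0.004,-0.0103,0],[0.004,-0.0103,0],[0.004,-0.0103,0],[0.004,-0.0103,0],[0.004,-0.0103,0],[0.004,-0.0103,0],[0.004,-0.0103,0],[0.004,-0.0103,0],[0.004,-0.0103,0]], "rot": [[0,0,0],[0,0,0],[0,0,0],[0,0,0],[0,0,0],[0,0,0],[0,0,0],[0,0,0],[0,0,0],[0,0,0]]}}

```text
t: 5.55
eef_pos: [0.4143, 0.2352, 0.0203]
ee_rot: [-3.142, -0.0, 1.937]
contact_force: [-1.2, 4.1, 3.8]
grip_width: 0.0471
grasp_force: 2.4
```

Call:
{"fn": "send_rows", "kwargs": {"delta_pos": [[0.004,-0.0103,0],[0.004,-0.0103,0],[0.004,-0.0103,0],[0.004,-0.0103,0],[0.004,-0.0103,0],[0.004,-0.0103,0],[0.004,-0.0103,0],[0.004,-0.0103,0],[0.004,-0.0103,0],[0.004,-0.0103,0]], "rot": [[0,0,0],[0,0,0],[0,0,0],[0,0,0],[0,0,0],[0,0,0],[0,0,0],[0,0,0],[0,0,0],[0,0,0]]}}

```text
t: 6.55
eef_pos: [0.4542, 0.1321, 0.0203]
ee_rot: [-3.141, -0.0, 1.937]
contact_force: [-0.5, 3.3, 5.1]
grip_width: 0.0471
grasp_force: 2.5
```

Call:
{"fn": "send_rows", "kwargs": {"delta_pos": [[0.003,-0.008,0],[0.003,-0.008,0],[0.003,-0.008,0],[0.003,-0.008,0],[0.002,-0.005,0],[0.0015,-0.003,0],[0.001,-0.002,0],[0,0,0],[0,0,0],[0,0,0]], "rot": [[0,0,0],[0,0,0],[0,0,0],[0,0,0],[0,0,0],[0,0,0],[0,0,0],[0,0,0],[0,0,0],[0,0,0]]}}

```text
t: 7.55
eef_pos: [0.4705, 0.0908, 0.0201]
ee_rot: [-3.141, 0.001, 1.938]
contact_force: [-1.5, -0.0, -0.3]
grip_width: 0.0471
grasp_force: 0.2
```

Call:
{"fn": "send_rows", "kwargs": {"delta_pos": [[-0.01,0.026,0],[-0.01,0.026,0],[0,0,0.04],[0,0,0.04],[0,0,0.04],[0,0,0],[0,0,0],[0,0,0],[0,0,0],[0,0,0]], "rot": [[0,0,0],[0,0,0],[0,0,0],[0,0,7.3],[0,0,7.3],[0,0,7.3],[0,0,7.3],[0,0,7.3],[0,0,7.3],[0,0,7.3]]}}

```text
t: 8.55
eef_pos: [0.4509, 0.1428, 0.1403]
ee_rot: [-3.141, 0.001, 2.834]
contact_force: [-0.9, 0.4, -0.5]
grip_width: 0.047
grasp_force: 0.0
```

```bash
cat > can.py <<'E'
from h import *
from scipy.optimize import least_squares
import sys
x0=np.array([float(a) for a in sys.argv[1:3]])
s=manip.state(); print(np.round(s["eef_pos"],4),np.round(np.degrees(s["ee_rot"]),2))
for cam in ("side","scene"):
    im,d=read_camera(cam); W=cloud(cam,d); 
    if cam=="side": cv2.imwrite(f"pics/{sys.argv[3]}.png",cv2.cvtColor(cv2.resize(im[110:314,130:430],None,fx=2.5,fy=2.5),cv2.COLOR_RGB2BGR))
    W=W.reshape(-1,3); W=W[~np.isnan(W[:,0])]
    S=W[(np.hypot(*(W[:,:2]-x0).T)<.07)&(W[:,2]>.010)&(W[:,2]<.048)]
    T=W[(np.hypot(*(W[:,:2]-x0).T)<.07)&(W[:,2]>.05)&(W[:,2]<.065)]
    f=least_squares(lambda p:np.hypot(*(S[:,:2]-p).T)-.0495,x0,loss="soft_l1",f_scale=.002) if len(S)>20 else None
    if len(T)>20: print(cam,"top",len(T),cv2.minEnclosingCircle(T[:,:2].astype(np.float32)))
    if f: print(cam,"sides",len(S),f.x.round(4))
E
python3 can.py .489 .039 e
```

```text
[0.4509 0.1428 0.1403] [-1.7999e+02  6.0000e-02  1.6240e+02]
side top 490 ((0.4902280569076538, 0.04418937861919403), 0.050838030874729156)
side sides 355 [0.4898 0.0386]
scene top 483 ((0.4901391267776489, 0.04034019261598587), 0.05145520716905594)
scene sides 217 [0.4885 0.0385]
```

View pics/e.png

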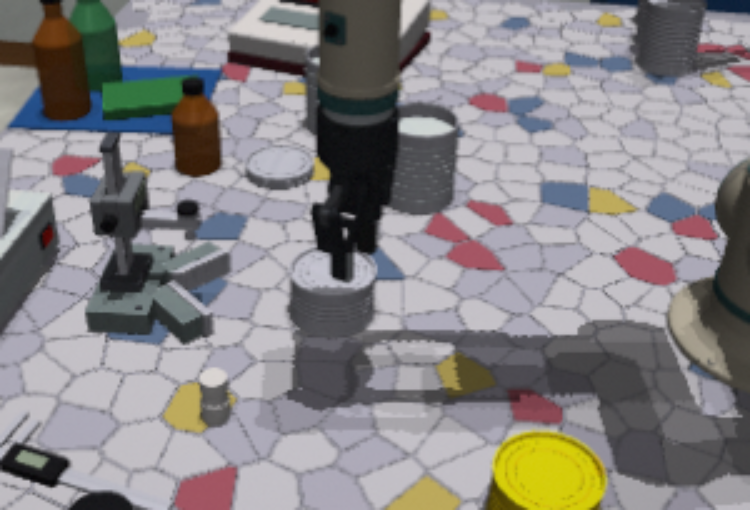

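The can stands at the pre-point in front of the V (crop (333,290)), upright, and the vial is undisturbed. Next I go around behind it and push along the gauge axis.

Call:
{"fn": "send_rows", "kwargs": {"delta_pos": [[-0.0157,-0.0368,0],[-0.0157,-0.0368,0],[-0.0156,-0.0369,0],[0,0,-0.02],[0,0,-0.02],[0,0,-0.025],[0,0,-0.025],[0,0,-0.02],[0,0,-0.011],[0,0,0]], "rot": [[0,0,7.2],[0,0,7.2],[0,0,7.2],[0,0,0],[0,0,0],[0,0,0],[0,0,0],[0,0,0],[0,0,0],[0,0,0]]}}

```text
t: 9.65
eef_pos: [0.4025, 0.0325, 0.0181]
ee_rot: [3.141, -0.003, -3.08]
contact_force: [-1.1, -0.2, 0.6]
grip_width: 0.0468
grasp_force: 0.0
```

Call:
{"fn": "send_rows", "kwargs": {"delta_pos": [[0.012,0.00083,0],[0.012,0.00083,0],[0.012,0.00083,0],[0.012,0.00083,0],[0.012,0.00083,0],[0.012,0.00083,0],[0.012,0.00083,0],[0.012,0.00083,0],[0.012,0.00083,0],[0.012,0.00083,0]], "rot": [[0,0,0],[0,0,0],[0,0,0],[0,0,0],[0,0,0],[0,0,0],[0,0,0],[0,0,0],[0,0,0],[0,0,0]]}}

```text
t: 10.65
eef_pos: [0.5245, 0.0409, 0.0193]
ee_rot: [3.142, -0.0, -3.078]
contact_force: [-3.9, -1.6, 3.5]
grip_width: 0.0468
grasp_force: 2.6
```

Call:
{"fn": "send_rows", "kwargs": {"delta_pos": [[0.005,0.00035,0],[0.004,0.0003,0],[0.003,0.0002,0],[0.003,0.0002,0],[0.003,0.0002,0],[0.003,0.0002,0],[0.002,0.00014,0],[0.002,0.00014,0],[0.002,0.00014,0],[0.001,7e-05,0]], "rot": [[0,0,0],[0,0,0],[0,0,0],[0,0,0],[0,0,0],[0,0,0],[0,0,0],[0,0,0],[0,0,0],[0,0,0]]}}

```text
t: 11.65
eef_pos: [0.552, 0.0428, 0.0193]
ee_rot: [3.142, 0.0, -3.078]
contact_force: [-2.4, -0.1, -0.6]
grip_width: 0.0471
grasp_force: 1.1
```

Call:
{"fn": "send_rows", "kwargs": {"delta_pos": [[0.0006,4e-05,0],[0.0006,4e-05,0],[0.0006,4e-05,0],[0.0006,4e-05,0],[0.0006,4e-05,0],[0.0005,3e-05,0],[0.0005,3e-05,0],[0,0,0],[0,0,0],[0,0,0]], "rot": [[0,0,0],[0,0,0],[0,0,0],[0,0,0],[0,0,0],[0,0,0],[0,0,0],[0,0,0],[0,0,0],[0,0,0]]}}

```text
t: 12.65
eef_pos: [0.5537, 0.0429, 0.0192]
ee_rot: [3.142, -0.004, -3.077]
contact_force: [-6.4, -1.3, 2.5]
grip_width: 0.0469
grasp_force: 3.1
```

Call:
{"fn": "send_rows", "kwargs": {"delta_pos": [[0.0005,3e-05,0],[0.0005,3e-05,0],[0.0005,3e-05,0],[0.0005,3e-05,0],[0.0005,3e-05,0],[0.0005,3e-05,0],[0,0,0],[0,0,0],[0,0,0],[0,0,0]], "rot": [[0,0,0],[0,0,0],[0,0,0],[0,0,0],[0,0,0],[0,0,0],[0,0,0],[0,0,0],[0,0,0],[0,0,0]]}}

```text
t: 13.65
eef_pos: [0.5536, 0.0429, 0.0192]
ee_rot: [3.142, -0.009, -3.077]
contact_force: [-11.6, -1.9, 7.1]
grip_width: 0.0467
grasp_force: 5.8
```

Call:
{"fn": "send_rows", "kwargs": {"delta_pos": [[0.0005,3e-05,0],[0.0005,3e-05,0],[0.0005,3e-05,0],[0.0005,3e-05,0],[0.0003,0,0],[0,0,0],[0,0,0],[0,0,0],[0,0,0],[0,0,0]], "rot": [[0,0,0],[0,0,0],[0,0,0],[0,0,0],[0,0,0],[0,0,0],[0,0,0],[0,0,0],[0,0,0],[0,0,0]]}}

```text
t: 14.65
eef_pos: [0.5537, 0.0429, 0.0191]
ee_rot: [3.142, -0.014, -3.077]
contact_force: [-15.1, -2.3, 11.6]
grip_width: 0.0473
grasp_force: 8.1
```

```bash
python3 can.py .609 .0475 f
```

```text
[0.5537 0.0429 0.0191] [ 180.     -0.79 -176.28]
side top 527 ((0.5981113910675049, 0.05005797743797302), 0.059168387204408646)
side sides 510 [0.6142 0.0494]
scene top 237 ((0.5943301320075989, 0.0524161122739315), 0.056013889610767365)
scene sides 178 [0.622  0.0466]
```

View pics/f.png

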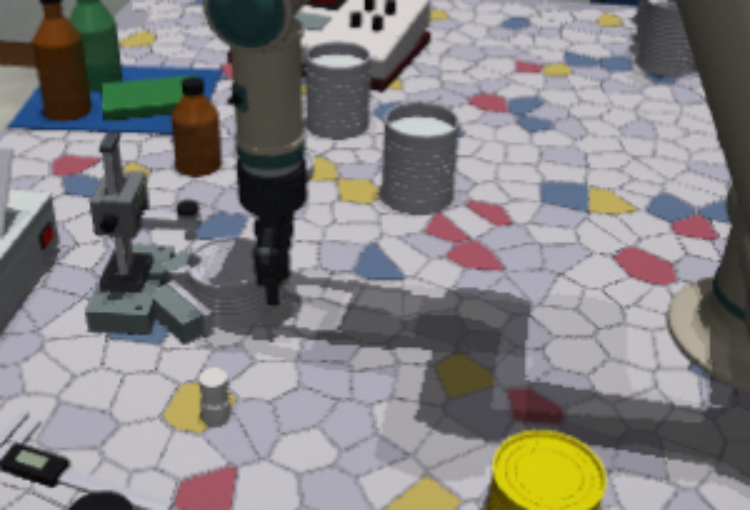

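The can sits in the V (crop (240,285)), upright, and the TCP didn't move as the force rose to 15 N. I'll back off, lift and check.

Call:
{"fn": "send_rows", "kwargs": {"delta_pos": [[-0.004,-0.0003,0],[-0.006,-0.0004,0],[-0.015,-0.001,0],[-0.02,-0.0014,0],[-0.02,-0.0014,0],[0,0,0.04],[0,0,0.045],[0,0,0.045],[0,0,0.045],[0,0,0.02]], "rot": [[0,0,0],[0,0,0],[0,0,0],[0,0,0],[0,0,0],[0,0,0],[0,0,0],[0,0,0],[0,0,0],[0,0,0]], "grip": 0}}

```text
t: 15.75
eef_pos: [0.4997, 0.0388, 0.2198]
ee_rot: [-3.141, 0.012, -3.078]
contact_force: [0.1, -0.8, -0.4]
grip_width: -0.0001
grasp_force: 0.0
```

```bash
python3 can.py .609 .0475 g
python3 - <<'E'
from h import *
for cam in ("side","scene"):
    D=np.median([read_camera(cam)[1] for _ in range(3)],0); W=cloud(cam,D).reshape(-1,3)
    k=(np.hypot(W[:,0]-.653,W[:,1]-.05)<.02)&(W[:,2]>.115)&(W[:,2]<.15)
    P=W[k]; print(cam,len(P),P.min(0).round(4),P.max(0).round(4)); T=P[P[:,2]>P[:,2].max()-.006]; print(len(T),cv2.minEnclosingCircle(T[:,:2].astype(np.float32)))
    print([ (round(p["p"],2),world(cam,p["at"],z=.133).round(4)) for p in spot_point(cam,"gauge_pad")[:2]])
E
```

```text
[0.4997 0.0388 0.2198] [-179.94    0.7  -176.33]
side top 626 ((0.6082214713096619, 0.04741261899471283), 0.05141495168209076)
side sides 503 [0.6148 0.0493]
scene top 220 ((0.6009598970413208, 0.05731683969497681), 0.04936281219124794)
scene sides 180 [0.6234 0.0461]
side 85 [0.6383 0.0403 0.1152] [0.6728 0.0631 0.1333]
45 ((0.6504101753234863, 0.05139097571372986), 0.013287427835166454)
[(0.8, array([0.6575, 0.0464, 0.133 ]))]
scene 34 [0.641  0.0475 0.1153] [0.6644 0.0626 0.1322]
27 ((0.652739405632019, 0.05344811826944351), 0.011827416718006134)
[(0.75, array([0.651, 0.048, 0.133]))]
```

View pics/g.png

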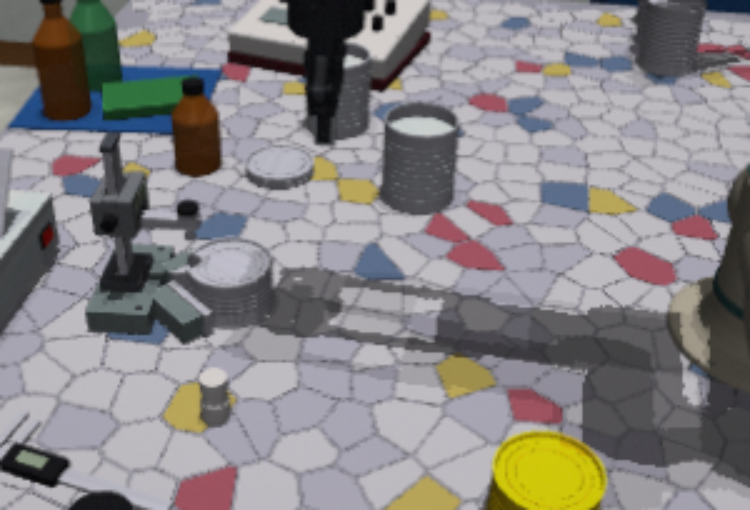

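Run:
```python
from h import *
print((np.array(get_calibration("wrist")["pose"])[:3,3]-manip.state()["eef_pos"]).round(3))
```

```text
[-0.069 -0.004  0.143]
```

The wrist camera faces away from the beam, so it's clear. Now over the pad, slightly towards its front.

Call:
{"fn": "send_rows", "kwargs": {"delta_pos": [[0.025,0.0019,0],[0.025,0.0019,0],[0.025,0.0019,0],[0.025,0.0019,0],[0.025,0.0019,0],[0.024,0.0018,0],[0,0,-0.02],[0,0,-0.02],[0,0,-0.02],[0,0,-0.01]], "rot": [[0,0,0],[0,0,0],[0,0,0],[0,0,0],[0,0,0],[0,0,0],[0,0,0],[0,0,0],[0,0,0],[0,0,0]]}}

```text
t: 17.25
eef_pos: [0.6436, 0.0502, 0.1414]
ee_rot: [3.141, -0.005, -3.078]
contact_force: [-0.5, -0.3, -0.6]
grip_width: 0.0001
grasp_force: 0.0
```

Call:
{"fn": "send_rows", "kwargs": {"delta_pos": [[0,0,-0.004],[0,0,-0.003],[0,0,-0.003],[0,0,-0.003],[0,0,-0.003],[0,0,-0.003],[0,0,-0.003],[0,0,-0.003],[0,0,-0.003],[0,0,-0.003]], "rot": [[0,0,0],[0,0,0],[0,0,0],[0,0,0],[0,0,0],[0,0,0],[0,0,0],[0,0,0],[0,0,0],[0,0,0]]}}

```text
t: 18.25
eef_pos: [0.6455, 0.0501, 0.1133]
ee_rot: [3.142, 0.001, -3.078]
contact_force: [1.3, -0.8, 3.4]
grip_width: -0.0001
grasp_force: 1.5
```

Call:
{"fn": "send_rows", "kwargs": {"delta_pos": [[0,0,-0.002],[0,0,-0.002],[0,0,-0.002],[0,0,-0.0015],[0,0,-0.001],[0,0,-0.001],[0,0,-0.001],[0,0,0],[0,0,0],[0,0,0]], "rot": [[0,0,0],[0,0,0],[0,0,0],[0,0,0],[0,0,0],[0,0,0],[0,0,0],[0,0,0],[0,0,0],[0,0,0]]}}

```text
t: 19.25
eef_pos: [0.6449, 0.0501, 0.1031]
ee_rot: [3.142, 0.0, -3.078]
contact_force: [1.4, -1.5, 5.0]
grip_width: 0.0002
grasp_force: 2.3
```

Call:
{"fn": "send_rows", "kwargs": {"delta_pos": [[0,0,-0.0005],[0,0,-0.0005],[0,0,-0.0005],[0,0,-0.0005],[0,0,-0.0005],[0,0,-0.0005],[0,0,0],[0,0,0],[0,0,0],[0,0,0]], "rot": [[0,0,0],[0,0,0],[0,0,0],[0,0,0],[0,0,0],[0,0,0],[0,0,0],[0,0,0],[0,0,0],[0,0,0]]}}

```text
t: 20.25
eef_pos: [0.645, 0.0501, 0.1029]
ee_rot: [-3.141, 0.002, -3.077]
contact_force: [-3.2, -0.2, 17.0]
grip_width: -0.0001
grasp_force: 8.6
```

The foot is on the rim: travel stopped at z = 0.103 and force rose to 17 N. Lifting away.

Call:
{"fn": "send_rows", "kwargs": {"delta_pos": [[0,0,0.003],[0,0,0.005],[0,0,0.02],[0,0,0.04],[0,0,0.04],[-0.02,0,0.02],[-0.04,0,0],[-0.04,0,0],[0,0,0],[0,0,0]], "rot": [[0,0,0],[0,0,0],[0,0,0],[0,0,0],[0,0,0],[0,0,0],[0,0,0],[0,0,0],[0,0,0],[0,0,0]]}}

```text
t: 21.25
eef_pos: [0.5435, 0.0502, 0.2274]
ee_rot: [3.141, -0.001, -3.077]
contact_force: [-0.1, -0.2, -0.9]
grip_width: 0.0002
grasp_force: 0.0
```

```bash
python3 can.py .608 .0475 i
python3 - <<'E'
from h import *
D=read_camera("side")[1]; W=cloud("side",D).reshape(-1,3)
P=W[(np.hypot(W[:,0]-.652,W[:,1]-.05)<.02)&(W[:,2]>.08)]; print(np.sort(P[:,2])[-5:])
E
```

```text
[0.5435 0.0502 0.2274] [ 1.7999e+02 -8.0000e-02 -1.7632e+02]
side top 609 ((0.6058329343795776, 0.04645998775959015), 0.0523504875600338)
side sides 501 [0.6146 0.049 ]
scene top 288 ((0.6081600189208984, 0.04727840796113014), 0.05095403641462326)
scene sides 137 [0.6233 0.0457]
[0.10352432 0.10380234 0.10402094 0.10402953 0.10648849]
```

View pics/i.png

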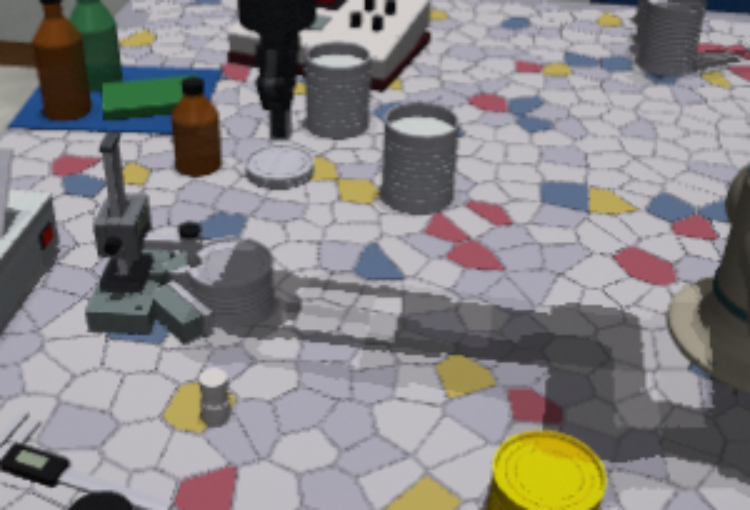

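The head is down on the can (pad at crop (190,230)), the can is still home at (235,285), the hand is clear, and everything else is in place.

```bash
python3 -c "
from bench import manip
print(manip.close_job())"
```

```text
the job is handed in; nothing more can be done
None
```

I handed the job in at about 21 s of the 64 s limit: by camera and force readings the short can is home in the V, the gauge foot is down on its rim, the hand is clear, and nothing else in view moved; no verdict was returned.

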